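# Zig-zag drying stack of kitchen trays

### The job

The washed trays dry in a zig-zag stack so that air gets in: set the lilac tray lengthwise along the purple open tray, resting on its rim but shifted about 4 cm towards the purple tray's white tab, then set the mint green tray on the lilac one, shifted back again so that it lies straight above the purple tray. Let go of both, lying level, and leave the closed purple flip-top container where it is.

Things in the scene. Friction and masses are not known exactly. Their poses are not given: they have to be found in the camera images.
- base_tray: the bottom tray, deep purple: open rectangular plastic tray with a broad flat inturned rim, 130 mm long (x axis), 60 mm wide (y axis), 45 mm high, rim lip 16 mm broad all round; loose, about 0.4 kg, stands upright on the counter, may point any way. Origin at the centre of its underside; its x axis points to the end with the white tab (22 mm long, 44 mm wide, sticking out just below the rim), z up
- lilac_tray_mid (a point): pale lilac tray: open rectangular plastic tray with a broad flat inturned rim; 130 mm long (its x axis), 60 mm wide (its y axis), 45 mm high, rim lip 16 mm broad all round, outer walls plain and upright, the two ends alike; lies upright on the counter, light (about 0.13 kg). This point is its centre, half-way up (22.5 mm above its underside), z up
- mint_tray_mid (a point): mint green tray: open rectangular plastic tray with a broad flat inturned rim; 130 mm long (its x axis), 60 mm wide (its y axis), 45 mm high, rim lip 16 mm broad all round, outer walls plain and upright, the two ends alike; lies upright on the counter, light (about 0.13 kg). This point is its centre, half-way up (22.5 mm above its underside), z up
- flip_box: bystander: closed deep purple flip-top container with grey catch and hinge, 130 mm long (x), 60 mm wide (y), 50 mm high, 0.35 kg, loose; origin at the centre of its underside, z up. It lies in a row with the lilac and mint trays, in any order, their centres at least 130 mm apart
Things that resemble listed ones, but are neither listed nor needed, are in the scene too. What is shaped like the part that bears lilac_tray_mid but orange or yellow is not meant.

How it is judged:
By the outcome, as a careful person would: the job done as asked, in the order asked, and still so for the second after the job is handed in, with the robot touching nothing.
It also fails if it takes over 64 s, if anything falls off the work surface, if the arm or the gripper's body presses on something with over 40 N, if the wrist force passes 120 N, or if a joint passes its speed limit or range.

### The arm

A 7-joint arm with a two-finger parallel gripper is mounted at the origin on the work surface. World frame = base frame: x ahead of the robot, y to its left, z up, the work surface at z = 0. Lengths are in m, angles in degrees, forces in N, time in s.
With the tool pointing down it reaches from about 0.35 to 0.9 m from the base axis. Payload 19.9 kg.
Tool frame: the origin (TCP) lies at the very end of the fingers, on their centre line; the grasp point (between the pads) lies 19 mm behind it (robot.grip_depth is the distance from the TCP to the grasp point, in m); z points along the fingers, y is the direction in which the jaws open and shut (so a half turn about z gives the same grasp; the last joint's range is limited). The gripper opens to 94 mm and grips with 3 to 60 N. Pads are 16 mm wide; open, the fingers measure 119 mm over their backs; the gripper's body (75 mm by 177 mm) begins 78 mm behind the grasp point.
Start: joints at [65.002, 23.915, -0.59, 92.452, 0.269, 63.638, -3.037], TCP at [0.24, -0.577, 0.175] pointing down, gripper open.
Joint ranges: [-161.28, 161.28], [-22.2, 115.67], [-73.04, 71.86], [3.21, 147.25], [-68.34, 248.33], [10.77, 114.83], [-161.83, 161.83]. Speed limits (degrees/s): [108.29, 108.29, 136.94, 136.94, 172.46, 172.46, 172.46].

### API

Orientations are given as [roll, pitch, yaw] about the fixed x, y, z axes, in that order (R = Rz(yaw) Ry(pitch) Rx(roll)).
In Python, from rig import sensors, viewer, order, robot gives the robot as it stands.
- The arm moves only by the tool drive_tool, never from a script. Its argument "targets" is a list of rows, each a list of 3 entries, a list of its own where there are three numbers: the shift along the tool's x, y, z in mm, then the turn, a rotation vector about the tool's x, y, z in degrees, then the closure, from 0 (fully open) to 1 (shut). In form: [[[x, y, z], [wx, wy, wz], hand], ...]. A call has 1 to 5 rows; each row is the pose to reach, as a shift and turn from the pose commanded when the call began, along the tool's axes at that moment; what a row does not reach only later rows make up. A row lasts 1/10 s, in which the tool goes at most 50 mm and 8.59 degrees, less where a joint would pass 70% of its speed; a pose out of reach is approached as far as the arm can. A call with a gripper value outside its range is refused whole. The fingers move at their own pace and stop on an object; "squeeze" is the grip in N (left out, the last holds). Time passes only in rows, so rows that repeat a pose let the fingers close. It gives the time, the measured TCP pose, the force and the opening at its end, in the units of the state.
- sensors.observe(): the state, without advancing time (a new reading comes with each control period).
- viewer.grab_frame(name): name is "scene" or "top" or "wrist"; returns a dict with "img" (400x640x3 uint8, red, green, blue), "depth" (400x640 float32, m along the optical axis (not along the pixel's ray), 0 where there is no reading), "fx", "fy", "cx", "cy" (pixels), "T" (4x4, takes a point from camera to world coordinates). Camera axes: x right, y up, looking along -z (the intrinsics and any distortion apply to the point x, -y, -z); pixel columns grow to the right and rows downward; lengths in m; the calibration is good to about 2 mm. A picture is of the moment at which its call begins.
- order.finish_job(): hands the job in, once; it reports no verdict.
The state is a dict: "time_s": time; "joint_pos": joint angles; "qvel": joint speeds; "joint_efforts": joint torques, N m; "ee_pos": TCP position; "eef_rot": TCP orientation; "contact_force": force on the tool from outside, world axes, zero at the start; "torque": the same for the moment, N m; "width": opening from 0.0 (shut) to 1.0 (fully open).
Only numpy, scipy, OpenCV 4.12 (cv2) and the standard library are available. Lean on these libraries where they do the work, as an engineer would, in place of code of your own. Each camera call takes 0.05 s, during which the arm holds its last target. There are 200 camera calls.

## Working session

There is one attempt and no reset: what is moved stays moved. The work goes in short steps, Python scripts to look and compute and a tool call to move; the robot and the scene stay as the last step left them, time stands still between calls to the robot, and variables do not carry over. Pictures are saved under pics/ and viewed, about 8 in all and at most 12, crops included, and the job is handed in when it is done.

Besides the shell and the picture viewer there is one more tool, called by a JSON object that holds its "method" and its "body", one argument or row to a line. drive_tool: Moves the arm, as the interface text tells. Its arguments: {"type":"object","properties":{"targets":{"type":"array","items":{"type":"array"}},"squeeze":{"type":"number"}},"required":["targets"]}

```bash
mkdir -p pics; cat > h.py <<'E'
import numpy as np, cv2
from rig import sensors, viewer, order, robot
def grab(n):
    f=viewer.grab_frame(n); return f
def cloud(f):
    d=f["depth"];v,u=np.mgrid[:400,:640]
    P=np.stack([(u-f["cx"])/f["fx"]*d,-(v-f["cy"])/f["fy"]*d,-d,np.ones_like(d)],-1)
    W=(P@np.array(f["T"]).T)[...,:3]; W[d==0]=np.nan
    return W
E
python3 - <<'E'
from h import *
for n in ("top","scene"):
    f=grab(n); cv2.imwrite(f"pics/{n}0.png",f["img"][...,::-1]); np.savez(f"{n}0.npz",img=f["img"],W=cloud(f))
    print({k:(v if k!="T" else np.round(v,3).tolist()) for k,v in f.items() if k not in("img","depth")})
s=sensors.observe();print(s)
E
```

```text
{'fx': 416.1360011806844, 'fy': 416.1360011806844, 'cx': 321.002343544872, 'cy': 198.23718573652403, 'T': [[0.027, 0.98, -0.199, 0.253], [-1.0, 0.029, 0.007, -0.103], [0.012, 0.199, 0.98, 1.162], [0.0, 0.0, 0.0, 1.0]]}
{'fx': 487.191679918463, 'fy': 487.191679918463, 'cx': 318.0398740003887, 'cy': 188.6615466476083, 'T': [[-0.152, -0.601, 0.785, 1.444], [0.988, -0.095, 0.119, 0.034], [0.003, 0.794, 0.608, 0.787], [0.0, 0.0, 0.0, 1.0]]}
{'time_s': 0.1, 'joint_pos': array([65.00177668, 23.94315485, -0.5889775 , 92.48227539,  0.26871218,
       63.63734389, -3.03507756]), 'qvel': array([-0.1204979 , -0.04528514, -0.07412577, -0.08429034,  0.00577536,
        0.06737047, -0.02785388]), 'joint_efforts': array([ 3.21312116e-03, -8.52584481e+01,  6.40983526e-01, -4.26695359e+01,
       -4.87351581e-02,  1.63234718e-02,  1.20059972e-04]), 'ee_pos': array([ 0.24022508, -0.57658827,  0.17400244]), 'eef_rot': array([-1.79938768e+02,  4.86591035e-03,  2.26210264e+01]), 'contact_force': array([0.0257541 , 0.79583924, 0.25617685]), 'torque': array([0.00105361, 0.0151029 , 0.02740089]), 'width': 1.0013902415820533}
```

View pics/top0.png

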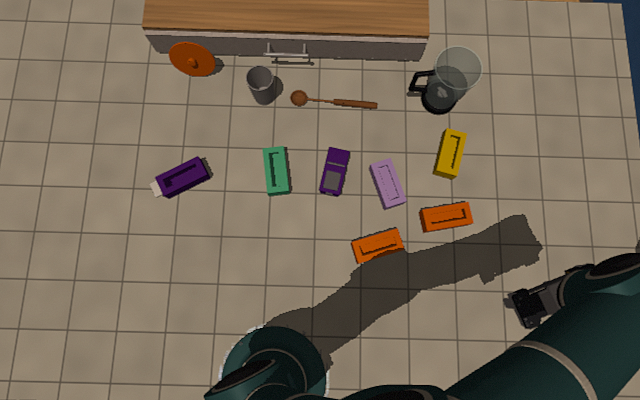

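View pics/scene0.png

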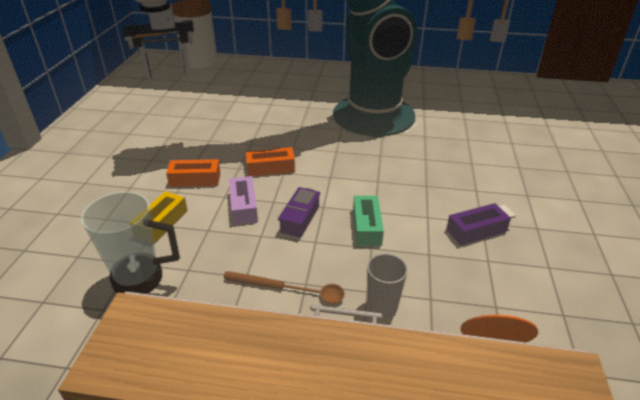

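```bash
cat >> h.py <<'E'
HUE={'lilac':((128,30,100),(160,120,255)),'mint':((60,60,60),(90,255,255)),'purple':((125,130,20),(150,255,200))}
def find(img,W,name,zlo=.03,zhi=.06,amin=80):
    m=cv2.inRange(cv2.cvtColor(img,cv2.COLOR_RGB2HSV),*HUE[name])
    n,l,st,c=cv2.connectedComponentsWithStats(cv2.morphologyEx(m,cv2.MORPH_CLOSE,np.ones((3,3))))
    out=[]
    for i in range(1,n):
        if st[i,4]<amin: continue
        P=W[(l==i)]; P=P[(P[:,2]>zlo)&(P[:,2]<zhi)]
        if len(P)<30: continue
        r=cv2.minAreaRect((P[:,:2]*1000).astype(np.float32)); b=cv2.boxPoints(r)
        e=[b[1]-b[0],b[2]-b[1]]; L=max(e,key=np.linalg.norm)
        out.append(dict(px=c[i].round(),c=np.round(r[0],1),size=np.round(sorted(r[1]),1),yaw=round(float(np.degrees(np.arctan2(L[1],L[0]))%180),1),z=np.round(np.percentile(P[:,2],[10,50,90])*1000,1),n=len(P)))
    return out
E
python3 - <<'E'
from h import *
for n in("top0","scene0"):
    d=np.load(n+".npz")
    for k in HUE:
        for o in find(d["img"],d["W"],k): print(n,k,o)
d=np.load("top0.npz")
for px in [(153,188),(158,186),(207,164),(335,180)]: print(px,d["img"][px[1],px[0]],d["W"][px[1],px[0]].round(3))
a=d["img"][130:220,140:480,::-1]
cv2.imwrite("pics/crop0.png",np.vstack([cv2.resize(a[:,:170],(765,300),interpolation=cv2.INTER_CUBIC)[:, :],cv2.resize(a[:,170:],(765,300),interpolation=cv2.INTER_CUBIC)]))
E
```

```text
top0 lilac {'px': array([388., 183.]), 'c': array([ 530.7, -295.6]), 'size': array([ 60. , 129.3]), 'yaw': 19.9, 'z': array([42.6, 45.6, 48.6]), 'n': 649}
top0 mint {'px': array([276., 170.]), 'c': array([558.7,  17.4]), 'size': array([ 60.2, 131.3]), 'yaw': 8.8, 'z': array([42.9, 45.5, 48.4]), 'n': 666}
top0 purple {'px': array([335., 167.]), 'c': array([ 558.6, -144.9]), 'size': array([ 58.2, 129.1]), 'yaw': 168.3, 'z': array([47.9, 50.7, 53.2]), 'n': 611}
top0 purple {'px': array([182., 177.]), 'c': array([532.9, 276.7]), 'size': array([ 63.7, 130.4]), 'yaw': 119.1, 'z': array([40.5, 44.9, 48. ]), 'n': 768}
scene0 lilac {'px': array([242., 195.]), 'c': array([ 530.2, -294.9]), 'size': array([ 57.1, 132.9]), 'yaw': 19.8, 'z': array([42.5, 44.6, 46.5]), 'n': 505}
scene0 lilac {'px': array([297., 208.]), 'c': array([ 557.6, -144.4]), 'size': array([ 57. , 126.6]), 'yaw': 168.6, 'z': array([48.2, 50. , 52. ]), 'n': 495}
scene0 lilac {'px': array([479., 216.]), 'c': array([529.8, 278.3]), 'size': array([ 60.2, 128.2]), 'yaw': 119.8, 'z': array([43.1, 45.1, 46.7]), 'n': 458}
scene0 mint {'px': array([368., 220.]), 'c': array([558.6,  19. ]), 'size': array([ 58.1, 134.3]), 'yaw': 8.9, 'z': array([37. , 44.4, 46.6]), 'n': 718}
(153, 188) [179 162 146] [0.496 0.351 0.042]
(158, 186) [159 143 129] [0.502 0.339 0.04 ]
(207, 164) [53 47 41] [ 0.581  0.221 -0.001]
(335, 180) [81 74 72] [ 0.53  -0.148  0.054]
```

View pics/crop0.png

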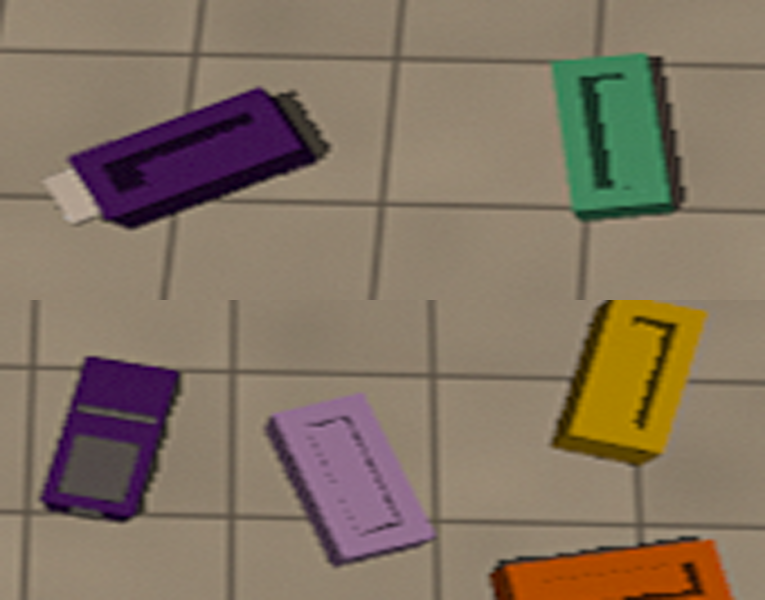

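Candidates in the top image: lilac (388,184), mint (277,170), the open purple tray with a slot and white tab (183,177), and the closed flip box with grey catch (335,172). Yellow (450,153) and orange (378,246), (446,216) are decoys. The crop confirms the first three: they have the right colour and open slots, and the white tab is at (70,193) in the crop. The base is at about (531,277.5) mm, with its x axis at 119.5° pointing to the tab.

{"method": "drive_tool", "body": {
  "targets": [
    [[38,-15,0],[0,0,0.5],0],
    [[76,-30,0],[0,0,1],0],
    [[114,-45,0],[0,0,1.5],0],
    [[152,-60,0],[0,0,2],0],
    [[190,-74,0],[0,0,2.7],0]
  ],
  "squeeze": 15
}}

```text
time_s: 0.6
ee_pos: [0.3882, -0.434, 0.1744]
eef_rot: [-180.0, 0.0, 19.9]
contact_force: [-0.2, -0.1, 0.1]
width: 0.999
```

```bash
cat >> h.py <<'E'
from scipy.spatial.transform import Rotation as Ro
def goal(x,y,z,yaw):
    "tool-axes shift and turn from measured pose to x,y,z mm, tool down with x axis at yaw"
    s=sensors.observe(); R=Ro.from_euler('xyz',s['eef_rot'],degrees=True)
    d=R.inv().apply(np.array([x,y,z])-s['ee_pos']*1000)
    t=(R.inv()*Ro.from_euler('xyz',[180,0,yaw],degrees=True)).as_rotvec(degrees=True)
    print('t',round(s['time_s'],2),'pos',(s['ee_pos']*1000).round(1),'rot',s['eef_rot'].round(1),'F',s['contact_force'].round(1),'w',round(s['width'],3),'j7',round(s['joint_pos'][6],1))
    print('shift',d.round(1),'turn',t.round(2))
E
python3 -c "
from h import *
goal(530.5,-295.3,70,19.9)"
```

```text
t 0.6 pos [ 388.2 -434.   174.4] rot [-180.     0.    19.9] F [-0.2 -0.1  0.1] w 0.999 j7 -26.5
shift [181.1 -82.  104.4] turn [-0.02  0.01 -0.  ]
```

{"method": "drive_tool", "body": {
  "targets": [
    [[36,-16,0],[0,0,0],0],
    [[72,-33,0],[0,0,0],0],
    [[109,-49,10],[0,0,0],0],
    [[145,-66,40],[0,0,0],0],
    [[181,-82,60],[0,0,0],0]
  ]
}}

```text
time_s: 1.1
ee_pos: [0.53, -0.2952, 0.113]
eef_rot: [-180.0, 0.0, 19.9]
contact_force: [0.9, -0.0, 1.1]
width: 0.996
```

```bash
python3 -c "
from h import *
goal(530.5,-295.3,10,19.9)
f=grab('wrist'); W=cloud(f)
cv2.imwrite('pics/w1.png',f['img'][...,::-1])
for o in find(f['img'],W,'lilac'): print(o)"
```

```text
t 1.1 pos [ 530.  -295.2  113. ] rot [-180.     0.    19.9] F [ 0.9 -0.   1.1] w 0.996 j7 -47.6
shift [  0.5   0.3 103. ] turn [-0.04  0.04  0.02]
{'px': array([149.,  80.]), 'c': array([ 580.7, -146.3]), 'size': array([18.4, 54.2]), 'yaw': 84.9, 'z': array([49.1, 50. , 51. ]), 'n': 136}
{'px': array([128., 162.]), 'c': array([ 525.1, -138.6]), 'size': array([59. , 59.7]), 'yaw': 166.7, 'z': array([48.7, 49.7, 50.8]), 'n': 661}
{'px': array([304., 147.]), 'c': array([ 561.5, -279.8]), 'size': array([48.7, 61.5]), 'yaw': 20.0, 'z': array([44. , 44.9, 45.8]), 'n': 1753}
```

View pics/w1.png

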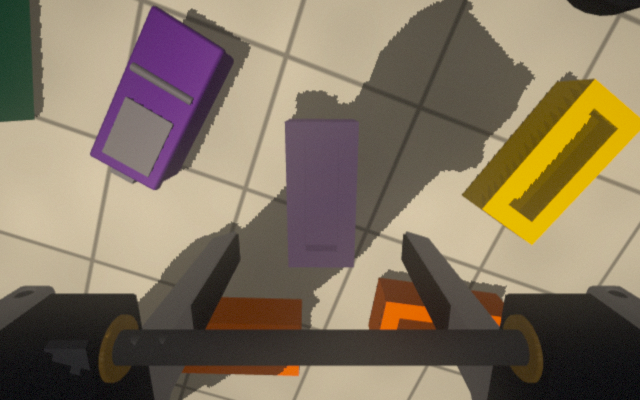

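The wrist view shows the lilac tray (322,190) centred between the finger tips (238 and 403). The landing spots beside it are clear, so I descend.

{"method": "drive_tool", "body": {
  "targets": [
    [[0,0,30],[0,0,0],0],
    [[0,0,60],[0,0,0],0],
    [[0,0,85],[0,0,0],0],
    [[0,0,100],[0,0,0],0],
    [[0,0,101],[0,0,0],0]
  ]
}}

```text
time_s: 1.65
ee_pos: [0.5285, -0.2962, 0.0118]
eef_rot: [-179.9, 0.1, 19.9]
contact_force: [0.6, 0.7, 0.9]
width: 1.001
```

{"method": "drive_tool", "body": {
  "targets": [
    [[0,0,0],[0,0,0],0.2],
    [[0,0,0],[0,0,0],0.35],
    [[0,0,0],[0,0,0],0.5],
    [[0,0,0],[0,0,0],0.6],
    [[0,0,0],[0,0,0],0.6]
  ],
  "squeeze": 15
}}

```text
time_s: 2.15
ee_pos: [0.5297, -0.2969, 0.014]
eef_rot: [180.0, -0.0, 19.9]
contact_force: [-3.1, 3.3, 12.7]
width: 0.608
```

{"method": "drive_tool", "body": {
  "targets": [
    [[0,0,0],[0,0,0],1],
    [[0,0,0],[0,0,0],1],
    [[0,0,0],[0,0,0],1],
    [[0,0,-5],[0,0,0],1],
    [[0,0,-20],[0,0,0],1]
  ]
}}

```text
time_s: 2.65
ee_pos: [0.5288, -0.2964, 0.0332]
eef_rot: [-179.9, 0.1, 19.9]
contact_force: [-0.3, -0.4, -0.0]
width: 0.297
```

```bash
python3 -c "
from h import *
f=grab('wrist'); cv2.imwrite('pics/w2.png',f['img'][...,::-1])
for o in find(f['img'],cloud(f),'lilac',.01,.12): print(o)
f=grab('top');cv2.imwrite('pics/t2.png',f['img'][...,::-1])
for o in find(f['img'],cloud(f),'lilac',.03,.12,40): print(o)
goal(530,-295,100,19.9)"
```

```text
{'px': array([96., 82.]), 'c': array([ 573.6, -151.3]), 'size': array([ 1.4, 41.2]), 'yaw': 78.8, 'z': array([49.3, 50.3, 51.4]), 'n': 96}
{'px': array([ 37., 159.]), 'c': array([ 522.9, -125.2]), 'size': array([32.4, 65. ]), 'yaw': 26.3, 'z': array([49.1, 50.1, 51.5]), 'n': 207}
{'px': array([325., 181.]), 'c': array([ 555.8, -291.3]), 'size': array([59.8, 81.3]), 'yaw': 20.1, 'z': array([44.1, 45.1, 45.9]), 'n': 6898}
{'px': array([ 33., 191.]), 'c': array([ 498.6, -124.5]), 'size': array([ 2.7, 39.1]), 'yaw': 76.6, 'z': array([47.5, 48.8, 49.7]), 'n': 78}
t 2.75 pos [ 530.7 -297.5   35.9] rot [ 1.799e+02 -1.000e-01  1.990e+01] F [ 1.1 -0.8  0.9] w 0.157 j7 -48.4
shift [  0.3  -2.4 -64.2] turn [ 0.13 -0.11  0.01]
```

View pics/w2.png

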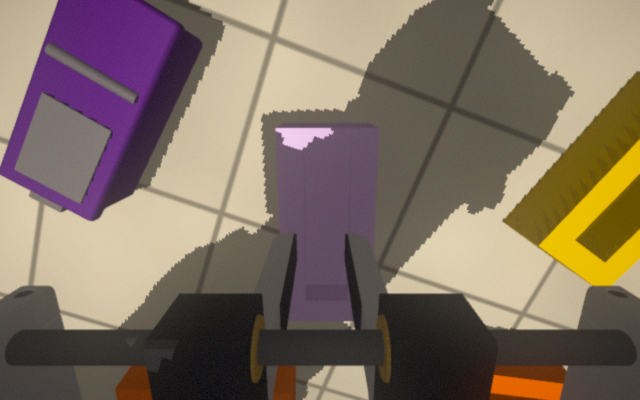

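The lilac tray is still on the counter (325,181 in the wrist view) and the fingers (295 and 345, row 235) are closing above it. The grasp failed. I'll measure finger-tip depth to see why.

```bash
python3 -c "
from h import *
f=grab('wrist');W=cloud(f);np.savez('w3.npz',img=f['img'],W=W)
cv2.imwrite('pics/w3.png',f['img'][...,::-1])
s=sensors.observe();print(s['ee_pos'],s['width'])
for r in (225,235,240,250,260,280,300):
  print(r,[(c,(W[r,c]*1000).round(0).astype(int).tolist()) for c in range(270,380,10)])
T=np.array(f['T']);
p=np.linalg.inv(T)@np.append(s['ee_pos'],1);print('TCP px',f['cx']+f['fx']*p[0]/-p[2],f['cy']-f['fy']*p[1]/-p[2])
p=np.linalg.inv(T)@np.append(s['ee_pos']+[0,0,.019],1);print('grasp px',f['cx']+f['fx']*p[0]/-p[2],f['cy']-f['fy']*p[1]/-p[2],-p[2])
goal(530,-295,100,19.9)"
```

```text
[ 0.53030847 -0.29731571  0.03495038] 0.09410364892585339
225 [(270, [508, -265, 0]), (280, [528, -272, 45]), (290, [530, -278, 46]), (300, [532, -284, 44]), (310, [519, -294, 4]), (320, [522, -301, 3]), (330, [525, -308, 4]), (340, [528, -315, 4]), (350, [543, -314, 45]), (360, [545, -320, 44]), (370, [548, -326, 45])]
235 [(270, [499, -267, 0]), (280, [521, -274, 44]), (290, [523, -280, 45]), (300, [537, -284, 72]), (310, [512, -297, 4]), (320, [515, -304, 4]), (330, [517, -311, 5]), (340, [545, -304, 73]), (350, [537, -316, 45]), (360, [539, -322, 44]), (370, [541, -328, 44])]
240 [(270, [496, -269, 1]), (280, [518, -275, 45]), (290, [535, -279, 79]), (300, [538, -284, 80]), (310, [508, -298, 4]), (320, [510, -305, 4]), (330, [513, -312, 5]), (340, [545, -304, 80]), (350, [547, -309, 80]), (360, [536, -324, 44]), (370, [538, -330, 44])]
250 [(270, [487, -271, -1]), (280, [512, -277, 45]), (290, [536, -280, 92]), (300, [538, -285, 93]), (310, [500, -301, 4]), (320, [503, -308, 4]), (330, [506, -315, 5]), (340, [544, -304, 91]), (350, [546, -308, 92]), (360, [529, -326, 45]), (370, 
[... 400 characters left out ...]
75, -310, 4]), (320, [478, -317, 4]), (330, [481, -325, 4]), (340, [543, -302, 119]), (350, [546, -305, 122]), (360, [547, -309, 122]), (370, [490, -356, 0])]
300 [(270, [559, -274, 172]), (280, [559, -277, 172]), (290, [537, -283, 136]), (300, [537, -287, 134]), (310, [484, -308, 45]), (320, [486, -314, 45]), (330, [488, -321, 45]), (340, [541, -302, 132]), (350, [545, -304, 136]), (360, [566, -296, 172]), (370, [568, -297, 173])]
TCP px 319.0518345326399 228.85211921179356
grasp px 319.00810449017 240.121181791486 0.20747868014179954
t 2.8 pos [ 530.3 -297.3   35. ] rot [ 1.799e+02 -1.000e-01  1.990e+01] F [-0.7 -1.1 -0.6] w 0.094 j7 -48.4
shift [  0.6  -2.2 -65.1] turn [ 0.1  -0.08  0.01]
```

View pics/w3.png

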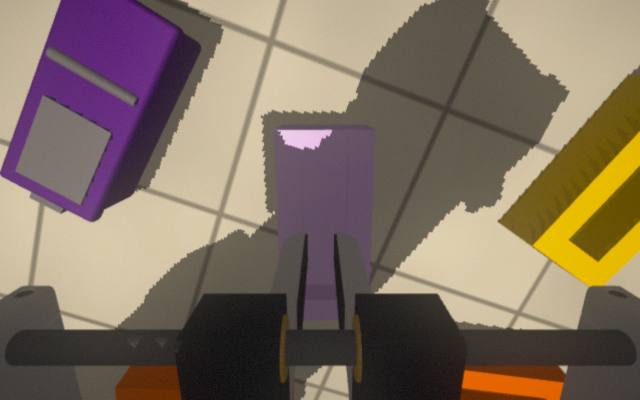

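```bash
python3 -c "
from h import *
f=grab('scene');W=cloud(f)
u0,v0=180,110
cv2.imwrite('pics/s4.png',cv2.resize(f['img'][110:240,180:340,::-1],(800,650))[:600])
D=np.linalg.norm(W[...,:2]-[.532,-.296],axis=-1)
m=(D<.035)&(W[...,2]>.05)
sat=cv2.cvtColor(f['img'],cv2.COLOR_RGB2HSV)[...,1]
z=W[m];print(len(z))
v,u=np.nonzero(m);o=np.argsort(z[:,2])[:12]
for i in o: print(u[i],v[i],(z[i]*1000).round(),f['img'][v[i],u[i]])
print(robot.grip_depth,[a for a in dir(robot) if a[0]!='_'])
"
```

```text
2276
244 187 [ 534. -286.   66.] [90 73 80]
239 187 [ 538. -297.   68.] [85 70 76]
238 187 [ 539. -300.   68.] [86 75 73]
243 186 [ 534. -289.   68.] [82 71 70]
237 187 [ 541. -301.   69.] [90 76 76]
239 186 [ 537. -298.   70.] [84 69 74]
245 186 [ 535. -283.   70.] [91 79 82]
245 185 [ 531. -284.   70.] [89 81 78]
237 186 [ 538. -302.   70.] [92 81 77]
244 186 [ 536. -285.   70.] [91 82 82]
239 185 [ 534. -298.   70.] [84 67 75]
243 185 [ 533. -288.   71.] [82 75 70]
0.0188 ['MotionError', 'grip_depth']
```

View pics/s4.png

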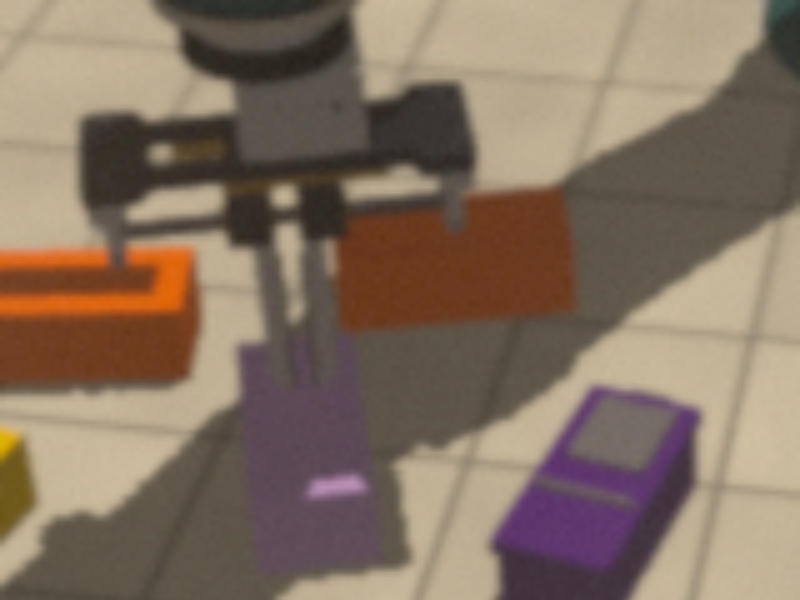

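Both cameras put the finger tips at z ≈ 67–70 mm, while the reported TCP z is 35. The reported TCP height reads about 32 mm too low, so the fingers closed just above the tray. The tray has not moved. I'll rise, open and measure this offset again.

{"method": "drive_tool", "body": {
  "targets": [
    [[0,0,-20],[0,0,0],0],
    [[0,0,-40],[0,0,0],0],
    [[0,0,-40],[0,0,0],0],
    [[0,0,-40],[0,0,0],0],
    [[0,0,-40],[0,0,0],0]
  ]
}}

```text
time_s: 3.35
ee_pos: [0.529, -0.2966, 0.0726]
eef_rot: [-179.9, 0.1, 19.9]
contact_force: [0.5, -0.0, -0.8]
width: 0.425
```

{"method": "drive_tool", "body": {
  "targets": [
    [[0,0,0],[0,0,0],0],
    [[0,0,0],[0,0,0],0],
    [[0,0,0],[0,0,0],0],
    [[0,0,0],[0,0,0],0]
  ]
}}

```text
time_s: 3.75
ee_pos: [0.5294, -0.2967, 0.0734]
eef_rot: [-180.0, 0.0, 19.9]
contact_force: [-0.3, 0.6, -0.4]
width: 0.762
```

```bash
cat >> h.py <<'E'
def tips(f):
    "finger tip points in tool axes (mm): grey points well above trays, near the hand"
    W=cloud(f); s=sensors.observe(); R=Ro.from_euler('xyz',s['eef_rot'],degrees=True)
    Q=R.inv().apply((W.reshape(-1,3)-s['ee_pos'])*1000).reshape(W.shape)
    print('tcp',(s['ee_pos']*1000).round(1),'w',round(s['width'],3))
    for sgn in(-1,1):
        m=(Q[...,2]>-95)&(Q[...,2]<5)&(np.abs(Q[...,0])<25)&(Q[...,1]*sgn>0)&(np.abs(Q[...,1])<70)&(W[...,2]>.058)
        q=Q[m]
        if len(q)==0: print('none');continue
        e=q[q[:,2]>np.percentile(q[:,2],99.5)-6]
        print('side',sgn,'zmax',np.percentile(q[:,2],[98,99.5,100]).round(1),'x',np.percentile(e[:,0],[2,50,98]).round(1),'y',np.percentile(e[:,1],[2,50,98]).round(1))
E
python3 -c "
from h import *
tips(grab('wrist')); tips(grab('scene'))
f=grab('top')
for o in find(f['img'],cloud(f),'lilac',.035,.055,40): print(o)
f=grab('wrist')
for o in find(f['img'],cloud(f),'lilac',.035,.055,40): print(o)
goal(530,-295,70,19.9)"
```

```text
tcp [ 529.5 -296.7   73.4] w 0.81
side -1 zmax [-34.2 -31.4 -29.8] x [-6.2  8.5 11.1] y [-43.1 -35.5 -35.1]
side 1 zmax [-34.2 -31.7 -29.6] x [-6.   9.1 11.2] y [36.4 36.8 44.5]
tcp [ 529.5 -296.7   73.4] w 0.851
side -1 zmax [-35.2 -32.5 -31.3] x [ 4.7  6.9 10.1] y [-45.9 -43.2 -40.7]
side 1 zmax [-35.2 -33.3 -33.3] x [5.6 8.1 9.9] y [37.  39.7 46. ]
{'px': array([119.,  75.]), 'c': array([ 575.5, -145. ]), 'size': array([11.1, 54.3]), 'yaw': 67.1, 'z': array([49.1, 50. , 51.2]), 'n': 137}
{'px': array([ 84., 151.]), 'c': array([ 522.6, -125.3]), 'size': array([32.8, 65. ]), 'yaw': 27.4, 'z': array([49.3, 50.2, 51.3]), 'n': 188}
{'px': array([ 90., 169.]), 'c': array([ 519.7, -136.5]), 'size': array([50.7, 62.7]), 'yaw': 72.8, 'z': array([48.3, 49.3, 50.2]), 'n': 254}
{'px': array([319., 168.]), 'c': array([ 547.8, -294.5]), 'size': array([59.5, 98.4]), 'yaw': 19.8, 'z': array([44. , 44.9, 45.7]), 'n': 4424}
{'px': array([350., 271.]), 'c': array([ 497.8, -329. ]), 'size': array([28.2, 45.2]), 'yaw': 19.0, 'z': array([44. , 44.8, 45.6]), 'n': 770}
t 3.95 pos [ 529.5 -296.8   73.5] rot [-180.     0.    19.9] F [ 0.3  0.8 -1. ] w 0.932 j7 -47.9
shift [ 1.  -1.5  3.5] turn [-0.    0.    0.02]
```

The offset is consistent: true tips sit about 31 mm above and 2.5 mm in +x of the reported TCP. To put the true tips at z≈10 mm I need a reported z of about −21.

{"method": "drive_tool", "body": {
  "targets": [
    [[-1,-1.5,25],[0,0,0],0],
    [[-1,-1.5,50],[0,0,0],0],
    [[-1,-1.5,65],[0,0,0],0],
    [[-1,-1.5,75],[0,0,0],0],
    [[-1,-1.5,75],[0,0,0],0]
  ]
}}

```text
time_s: 4.45
ee_pos: [0.5276, -0.2954, -0.0024]
eef_rot: [-179.9, 0.1, 19.9]
contact_force: [-0.3, 0.3, -0.1]
width: 0.999
```

{"method": "drive_tool", "body": {
  "targets": [
    [[0,0,6],[0,0,0],0],
    [[0,0,12],[0,0,0],0],
    [[0,0,18],[0,0,0],0],
    [[0,0,18],[0,0,0],0]
  ]
}}

```text
time_s: 4.85
ee_pos: [0.5277, -0.2955, -0.0202]
eef_rot: [-180.0, 0.0, 19.9]
contact_force: [-0.7, 0.2, 0.5]
width: 0.999
```

{"method": "drive_tool", "body": {
  "targets": [
    [[0,0,0],[0,0,0],0.3],
    [[0,0,0],[0,0,0],0.6],
    [[0,0,0],[0,0,0],0.6],
    [[0,0,0],[0,0,0],0.6],
    [[0,0,0],[0,0,0],0.6]
  ],
  "squeeze": 15
}}

```text
time_s: 5.35
ee_pos: [0.5283, -0.2959, -0.0192]
eef_rot: [180.0, -0.0, 19.9]
contact_force: [0.2, -0.9, 1.9]
width: 0.638
```

{"method": "drive_tool", "body": {
  "targets": [
    [[0,0,0],[0,0,0],0.8],
    [[0,0,0],[0,0,0],0.8],
    [[0,0,0],[0,0,0],0.8],
    [[0,0,0],[0,0,0],0.8],
    [[0,0,0],[0,0,0],0.8]
  ]
}}

```text
time_s: 5.85
ee_pos: [0.5282, -0.2959, -0.0193]
eef_rot: [180.0, -0.0, 19.9]
contact_force: [-0.7, -1.6, 4.9]
width: 0.638
```

Gripped at 0.638, which is 60 mm. Lifting.

{"method": "drive_tool", "body": {
  "targets": [
    [[0,0,-10],[0,0,0],0.8],
    [[0,0,-35],[0,0,0],0.8],
    [[0,0,-60],[0,0,0],0.8],
    [[0,0,-85],[0,0,0],0.8],
    [[0,0,-90],[0,0,0],0.8]
  ]
}}

```text
time_s: 6.35
ee_pos: [0.5292, -0.296, 0.0735]
eef_rot: [179.9, -0.1, 19.9]
contact_force: [1.1, 0.5, -1.8]
width: 0.637
```

```bash
cat >> h.py <<'E'
def held(name):
    "held tray in tool axes (true TCP-report frame), from its rim seen by wrist+scene+top"
    s=sensors.observe(); R=Ro.from_euler('xyz',s['eef_rot'],degrees=True)
    for n in('scene','top','wrist'):
        f=grab(n); W=cloud(f)
        m=cv2.inRange(cv2.cvtColor(f['img'],cv2.COLOR_RGB2HSV),*HUE[name])>0
        Q=R.inv().apply((W.reshape(-1,3)-s['ee_pos'])*1000).reshape(W.shape)
        m&=(np.abs(Q[...,0])<90)&(np.abs(Q[...,1])<50)&(Q[...,2]>-80)&(Q[...,2]<0)
        q=Q[m]
        if len(q)<30: print(n,len(q));continue
        t=q[q[:,2]<np.percentile(q[:,2],5)+7]
        A=np.c_[t[:,:2],np.ones(len(t))];c=np.linalg.lstsq(A,t[:,2],rcond=None)[0]
        print(n,len(q),'rim z',np.median(t[:,2]).round(1),'tilt deg',np.degrees(c[:2]).round(2),'x',np.percentile(t[:,0],[0.5,99.5]).round(1),'y',np.percentile(t[:,1],[.5,99.5]).round(1),'zmax',np.percentile(q[:,2],99).round(1), cv2.minAreaRect(t[:,:2].astype(np.float32)))
E
python3 -c "
from h import *
held('lilac')
goal(511.3,312.3,70,119.5)"
```

```text
scene 82 rim z -63.7 tilt deg [-0.19  1.86] x [44.8 68.3] y [-30.1   0.9] zmax -23.9 ((56.64888000488281, -14.240768432617188), (32.51314926147461, 23.535072326660156), 87.28528594970703)
top 39 rim z -64.1 tilt deg [ 0.08 -0.65] x [55.3 66.2] y [-29.5  -5.4] zmax -58.0 ((60.62225341796875, -17.481365203857422), (10.554038047790527, 24.30927848815918), 5.247872829437256)
wrist 18945 rim z -61.8 tilt deg [0.11 0.09] x [-61.6  67.2] y [-29.5  29.6] zmax -19.7 ((2.232513427734375, 0.022447586059570312), (60.0114631652832, 130.3280792236328), 89.91246795654297)
t 6.5 pos [ 527.7 -295.5   70.2] rot [-180.     0.    19.9] F [-0.6 -0.1 -0.6] w 0.637 j7 -48.0
shift [ 1.916e+02 -5.770e+02  4.000e-01] turn [-4.000e-02 -1.000e-02 -9.958e+01]
```

{"method": "drive_tool", "body": {
  "targets": [
    [[9,-29,-4],[0,0,-5],0.8],
    [[19,-57,-5],[0,0,-10],0.8],
    [[29,-86,-5],[0,0,-15],0.8],
    [[38,-115,-5],[0,0,-20],0.8],
    [[48,-143,-5],[0,0,-25],0.8]
  ]
}}

```text
time_s: 7.0
ee_pos: [0.5237, -0.1429, 0.0747]
eef_rot: [-179.9, 0.0, 45.2]
contact_force: [0.6, -0.4, -1.2]
width: 0.639
```

{"method": "drive_tool", "body": {
  "targets": [
    [[21,-22,0],[0,0,-5],0.8],
    [[41,-44,0],[0,0,-10],0.8],
    [[62,-66,0],[0,0,-15],0.8],
    [[83,-88,0],[0,0,-20],0.8],
    [[104,-110,0],[0,0,-25],0.8]
  ]
}}

```text
time_s: 7.5
ee_pos: [0.5201, 0.0089, 0.0756]
eef_rot: [-180.0, -0.0, 70.3]
contact_force: [0.9, -0.9, -1.6]
width: 0.637
```

{"method": "drive_tool", "body": {
  "targets": [
    [[28,-11,0],[0,0,-5],0.8],
    [[56,-22,0],[0,0,-10],0.8],
    [[84,-34,0],[0,0,-15],0.8],
    [[112,-45,0],[0,0,-20],0.8],
    [[140,-56,0],[0,0,-25],0.8]
  ]
}}

```text
time_s: 8.0
ee_pos: [0.5152, 0.1595, 0.0756]
eef_rot: [180.0, -0.0, 95.3]
contact_force: [0.8, -0.0, -1.6]
width: 0.64
```

```bash
python3 -c "
from h import *
goal(512.5,310.1,70,119.5)"
```

```text
t 8.0 pos [515.2 159.5  75.6] rot [180.   -0.   95.3] F [ 0.8 -0.  -1.6] w 0.64 j7 -30.0
shift [150.2  11.2   5.6] turn [ 1.000e-02 -1.000e-02 -2.418e+01]
```

{"method": "drive_tool", "body": {
  "targets": [
    [[30,2,0],[0,0,-5],0.8],
    [[60,4,0],[0,0,-10],0.8],
    [[90,7,0],[0,0,-15],0.8],
    [[120,9,0],[0,0,-20],0.8],
    [[150,11,0],[0,0,-24.3],0.8]
  ]
}}

```text
time_s: 8.5
ee_pos: [0.5131, 0.3098, 0.0755]
eef_rot: [-180.0, -0.0, 119.6]
contact_force: [0.5, 0.1, -1.1]
width: 0.64
```

{"method": "drive_tool", "body": {
  "targets": [
    [[0,0,0],[0,0,0],0.8],
    [[0,0,0],[0,0,0],0.8]
  ]
}}

```text
time_s: 8.7
ee_pos: [0.5131, 0.3087, 0.0753]
eef_rot: [-180.0, -0.0, 119.4]
contact_force: [-0.3, -0.6, -2.1]
width: 0.638
```

```bash
python3 -c "
from h import *
held('lilac')
f=grab('top');W=cloud(f)
for k in('lilac','purple'):
  for o in find(f['img'],W,k,.03,.15,40): print(k,o)
f=grab('scene');W=cloud(f)
cv2.imwrite('pics/s5.png',cv2.resize(f['img'][100:260,400:600,::-1],(750,600)))
for k in('lilac','purple'):
  for o in find(f['img'],W,k,.03,.15,40): print('scene',k,o)
goal(512.5,310.1,26,119.5)"
```

```text
scene 181 rim z -64.0 tilt deg [ 1.29 -1.23] x [-5.5 64.5] y [-28.6  40.7] zmax -25.2 ((29.538095474243164, 3.6526870727539062), (66.16624450683594, 68.41006469726562), 79.1803207397461)
top 0
wrist 14553 rim z -64.2 tilt deg [-0.    0.05] x [-4.5 64.3] y [-28.6  30.8] zmax -22.2 ((28.977214813232422, 1.0889568328857422), (70.95958709716797, 60.28642654418945), 0.04835866391658783)
purple {'px': array([335., 167.]), 'c': array([ 559.3, -145.3]), 'size': array([ 57.9, 130.2]), 'yaw': 168.5, 'z': array([48. , 50.9, 53.7]), 'n': 602}
purple {'px': array([197., 169.]), 'c': array([553.6, 238.2]), 'size': array([42.6, 61.2]), 'yaw': 30.8, 'z': array([40.3, 44.9, 47.8]), 'n': 256}
scene lilac {'px': array([505., 173.]), 'c': array([481.9, 321.2]), 'size': array([16.4, 43.2]), 'yaw': 124.4, 'z': array([136.6, 139.6, 141.3]), 'n': 76}
scene lilac {'px': array([525., 182.]), 'c': array([510.2, 358.5]), 'size': array([20.1, 36.1]), 'yaw': 116.5, 'z': array([137.3, 139.4, 141.4]), 'n': 87}
scene lilac {'px': array([294., 209.]), 'c': array([ 569.8, -147.1]), 'size': array([ 57.3, 104.9]), 'yaw': 168.0, 'z': array([48.2, 50.1, 52.2]), 'n': 362}
t 8.95 pos [514.2 306.8  75.6] rot [-180.     0.   119.2] F [-0.1 -0.  -0.2] w 0.636 j7 -23.4
shift [ 3.8  0.1 49.6] turn [-0.    0.02 -0.33]
```

View pics/s5.png

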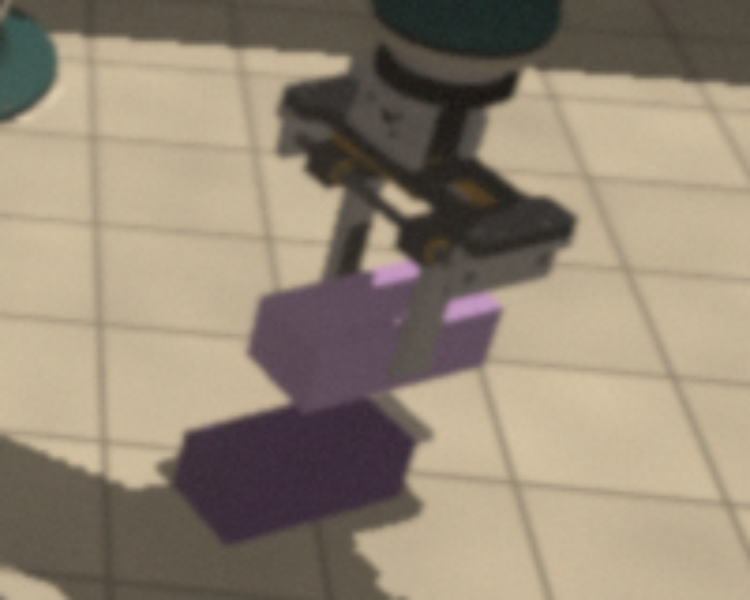

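The lilac tray is held level over the purple one, at (370,330) in the crop with the base at (295,470). It is yawed along the base and offset towards the tab. I'll descend to just above and re-measure.

{"method": "drive_tool", "body": {
  "targets": [
    [[3,0,12],[0,0,-0.3],0.8],
    [[3,0,24],[0,0,-0.3],0.8],
    [[3,0,36],[0,0,-0.3],0.8],
    [[3,0,40],[0,0,-0.3],0.8],
    [[3,0,40],[0,0,-0.3],0.8]
  ]
}}

```text
time_s: 9.45
ee_pos: [0.5121, 0.3099, 0.0345]
eef_rot: [-179.9, -0.0, 119.5]
contact_force: [-0.3, 0.0, -1.3]
width: 0.637
```

```bash
cat >> h.py <<'E'
BASE=np.array([531,277.5]); BY=119.5
def inbase(name,zlo,zhi,cams=('wrist','scene','top')):
    "extent of coloured points in the base tray's axes (mm)"
    a=np.radians(BY);M=np.array([[np.cos(a),np.sin(a)],[-np.sin(a),np.cos(a)]])
    for n in cams:
        f=grab(n);W=cloud(f)*1000
        m=cv2.inRange(cv2.cvtColor(f['img'],cv2.COLOR_RGB2HSV),*HUE[name])>0
        P=W[m&(W[...,2]>zlo)&(W[...,2]<zhi)]
        q=(P[:,:2]-BASE)@M.T; k=np.abs(q).max(1)<140; q=q[k]
        if len(q)<30: print(n,name,'few',len(q));continue
        r=cv2.minAreaRect(q.astype(np.float32))
        print(n,name,len(q),'x',np.percentile(q[:,0],[.5,99.5]).round(1),'y',np.percentile(q[:,1],[.5,99.5]).round(1),'z',np.percentile(P[k,2],[5,50,95]).round(1),'rect',np.round(r[0],1),np.round(r[1],1),round(r[2],1))
E
python3 -c "
from h import *
goal(512.5,310.1,26,119.5)
inbase('lilac',85,110)
HUE['purple']=((125,90,15),(150,255,200))
inbase('purple',38,52)
goal(512.5,310.1,26,119.5)"
```

```text
t 9.45 pos [512.1 309.9  34.5] rot [-179.9   -0.   119.5] F [-0.3  0.  -1.3] w 0.637 j7 -25.1
shift [-0.1  0.5  8.5] turn [-0.09 -0.02  0.02]
wrist lilac 11221 x [ 34.4 103.6] y [-30.4  29. ] z [97.7 98.7 99.7] rect [68.3 -1.6] [71.4 62. ] 0.8
scene lilac 158 x [ 26.7 103.8] y [-30.5  29.8] z [ 95.7  99.  101.6] rect [56.5 -0.2] [98.3 60.7] 0.1
top lilac few 0
wrist purple few 0
scene purple few 0
top purple 182 x [-66.4 -29.2] y [-31.1  28.3] z [42.3 45.6 49.2] rect [-53.8  -5.4] [35.  63.2] 17.9
t 9.75 pos [512.8 310.3  36. ] rot [180.    0.  119.5] F [ 0.7  0.8 -1.4] w 0.639 j7 -25.1
shift [-0.  -0.3 10. ] turn [0.04 0.   0.02]
```

Shift is about 39–40 mm and the sides are aligned within 1 mm. There are about 9 mm left, so I lower gently.

{"method": "drive_tool", "body": {
  "targets": [
    [[0,0,3],[0,0,0],0.8],
    [[0,0,6],[0,0,0],0.8],
    [[0,0,8],[0,0,0],0.8],
    [[0,0,8],[0,0,0],0.8]
  ]
}}

```text
time_s: 10.15
ee_pos: [0.5123, 0.3101, 0.0272]
eef_rot: [-180.0, -0.0, 119.5]
contact_force: [0.0, 0.4, -1.0]
width: 0.633
```

{"method": "drive_tool", "body": {
  "targets": [
    [[0,0,1],[0,0,0],0.8],
    [[0,0,1.5],[0,0,0],0.8],
    [[0,0,1.5],[0,0,0],0.8]
  ]
}}

```text
time_s: 10.45
ee_pos: [0.5125, 0.3102, 0.026]
eef_rot: [-180.0, -0.0, 119.5]
contact_force: [-0.2, -0.4, -0.9]
width: 0.635
```

{"method": "drive_tool", "body": {
  "targets": [
    [[0,0,0.7],[0,0,0],0.8],
    [[0,0,1.2],[0,0,0],0.8],
    [[0,0,1.2],[0,0,0],0.8]
  ]
}}

```text
time_s: 10.75
ee_pos: [0.5126, 0.3102, 0.0257]
eef_rot: [180.0, 0.0, 119.5]
contact_force: [-5.1, -3.8, 14.7]
width: 0.637
```

```bash
python3 -c "
from h import *
inbase('lilac',80,110)
goal(512.5,310.1,26,119.5)"
```

```text
wrist lilac 11200 x [ 34.8 103.6] y [-31.   28.5] z [88.9 89.9 90.9] rect [68.2 -2.1] [71.1 61.9] 0.1
scene lilac 155 x [-12.  102.3] y [-30.5  28.4] z [85.6 89.8 91.8] rect [45.3 -1.3] [114.9  60. ] 0.7
top lilac few 0
t 10.9 pos [512.6 310.2  25.7] rot [180.    0.  119.5] F [-4.3 -4.3 13.9] w 0.637 j7 -25.6
shift [-0.  -0.2 -0.3] turn [0.02 0.02 0.02]
```

Contact force is 14 N and the rim is at 90 mm, so it is seated. I back off slightly and release.

{"method": "drive_tool", "body": {
  "targets": [
    [[0,0,-0.8],[0,0,0],0.3],
    [[0,0,-0.8],[0,0,0],0.2],
    [[0,0,-0.8],[0,0,0],0],
    [[0,0,-0.8],[0,0,0],0],
    [[0,0,-0.8],[0,0,0],0]
  ]
}}

```text
time_s: 11.4
ee_pos: [0.5125, 0.3102, 0.0256]
eef_rot: [-180.0, -0.0, 119.5]
contact_force: [-1.1, -0.7, 0.2]
width: 0.987
```

{"method": "drive_tool", "body": {
  "targets": [
    [[0,0,0],[0,0,0],0],
    [[0,0,0],[0,0,0],0],
    [[0,0,0],[0,0,0],0],
    [[0,0,0],[0,0,0],0]
  ]
}}

```text
time_s: 11.8
ee_pos: [0.5126, 0.3102, 0.0257]
eef_rot: [180.0, -0.0, 119.5]
contact_force: [0.9, 0.2, 0.0]
width: 1.001
```

{"method": "drive_tool", "body": {
  "targets": [
    [[0,0,-20],[0,0,0],0],
    [[0,0,-50],[0,0,0],0],
    [[0,0,-85],[0,0,0],0],
    [[0,0,-110],[0,0,0],0],
    [[0,0,-110],[0,0,0],0]
  ]
}}

```text
time_s: 12.3
ee_pos: [0.5139, 0.3113, 0.1391]
eef_rot: [179.7, 0.0, 119.5]
contact_force: [0.5, 0.7, 0.7]
width: 0.997
```

```bash
python3 -c "
from h import *
inbase('lilac',80,110)
print('mint');f=grab('top');W=cloud(f)
for o in find(f['img'],W,'mint'): print(o)
goal(556.2,17.6,100,8.8)"
```

```text
wrist lilac 5298 x [  4.  103.5] y [-31.2  28.2] z [88.7 89.9 91. ] rect [53.  -1.5] [101.6  60. ] 0.0
scene lilac 484 x [ -0.7 102.7] y [-31.6  29.5] z [86.3 89.8 92.3] rect [47.2 -0.5] [ 62.4 111.7] 89.7
top lilac few 0
mint
{'px': array([276., 171.]), 'c': array([558.5,  17.4]), 'size': array([ 60.3, 130.8]), 'yaw': 9.0, 'z': array([42.3, 45.4, 48.2]), 'n': 674}
t 12.5 pos [512.2 309.7 134.7] rot [-179.9   -0.   119.5] F [ 0.4 -0.5 -0.1] w 0.996 j7 -21.0
shift [-275.9 -105.5   34.8] turn [-5.0000e-02  8.0000e-02  1.1071e+02]
```

{"method": "drive_tool", "body": {
  "targets": [
    [[-14,-5,0],[0,0,5.6],0],
    [[-28,-10,0],[0,0,11.2],0],
    [[-41,-16,0],[0,0,16.8],0],
    [[-55,-21,0],[0,0,22.4],0],
    [[-69,-26,0],[0,0,28],0]
  ]
}}

```text
time_s: 13.0
ee_pos: [0.5234, 0.2365, 0.1345]
eef_rot: [-179.9, 0.0, 91.3]
contact_force: [0.1, 0.1, 0.2]
width: 1.0
```

{"method": "drive_tool", "body": {
  "targets": [
    [[-15,2,0],[0,0,5.6],0],
    [[-29,4,0],[0,0,11.2],0],
    [[-44,5,0],[0,0,16.8],0],
    [[-59,7,0],[0,0,22.4],0],
    [[-73,9,0],[0,0,28],0]
  ]
}}

```text
time_s: 13.5
ee_pos: [0.5344, 0.1637, 0.1345]
eef_rot: [-179.9, 0.1, 63.3]
contact_force: [-0.0, 0.1, -0.2]
width: 0.999
```

{"method": "drive_tool", "body": {
  "targets": [
    [[-12,8,0],[0,0,5.6],0],
    [[-24,17,0],[0,0,11.2],0],
    [[-36,25,0],[0,0,16.8],0],
    [[-48,34,0],[0,0,22.4],0],
    [[-60,42,0],[0,0,28],0]
  ]
}}

```text
time_s: 14.0
ee_pos: [0.5452, 0.0914, 0.1345]
eef_rot: [-180.0, 0.1, 35.3]
contact_force: [-0.4, -0.8, 0.1]
width: 0.999
```

```bash
python3 -c "
from h import *
goal(556,17.6,100,8.9)"
```

```text
t 14.0 pos [545.2  91.4 134.5] rot [-1.80e+02  1.00e-01  3.53e+01] F [-0.4 -0.8  0.1] w 0.999 j7 -74.5
shift [-33.8  66.5  34.5] turn [-0.03  0.1  26.39]
```

{"method": "drive_tool", "body": {
  "targets": [
    [[-7,13,0],[0,0,5.3],0],
    [[-14,27,0],[0,0,10.6],0],
    [[-20,40,10],[0,0,15.9],0],
    [[-27,53,20],[0,0,21.2],0],
    [[-34,66.5,30],[0,0,26.4],0]
  ]
}}

```text
time_s: 14.5
ee_pos: [0.5561, 0.0177, 0.1042]
eef_rot: [-180.0, 0.1, 8.9]
contact_force: [1.2, 0.6, -0.4]
width: 0.996
```

{"method": "drive_tool", "body": {
  "targets": [
    [[0,0,10],[0,0,0],0],
    [[0,0,20],[0,0,0],0],
    [[0,0,20],[0,0,0],0]
  ]
}}

```text
time_s: 14.8
ee_pos: [0.5556, 0.0192, 0.0839]
eef_rot: [-180.0, 0.1, 9.3]
contact_force: [-0.9, 1.5, 0.7]
width: 0.998
```

```bash
python3 -c "
from h import *
f=grab('wrist');W=cloud(f)
for o in find(f['img'],W,'mint'): print(o)
tips(f)
f=grab('scene')
for o in find(f['img'],cloud(f),'mint',.042,.055): print(o)
goal(556,17.6,-21,8.9)"
```

```text
{'px': array([322., 197.]), 'c': array([559.7,  18.1]), 'size': array([ 60. , 130.5]), 'yaw': 9.0, 'z': array([43.9, 44.9, 45.7]), 'n': 8239}
tcp [556.1  19.2  84.9] w 1.001
side -1 zmax [-33.2 -30.8 -29.5] x [-6.8  6.8 10.6] y [-54.1 -46.8 -46.4]
side 1 zmax [-33.1 -31.  -29.4] x [-6.4  7.  10.9] y [47.1 47.5 55.1]
{'px': array([367., 220.]), 'c': array([558.2,  19.3]), 'size': array([ 58.4, 131.9]), 'yaw': 8.9, 'z': array([43.2, 44.8, 46.6]), 'n': 561}
t 14.9 pos [556.5  19.1  85.5] rot [-180.     0.     9.2] F [-0.  -0.2  1. ] w 1.002 j7 -91.6
shift [ -0.6   1.5 106.5] turn [-0.03  0.03  0.35]
```

{"method": "drive_tool", "body": {
  "targets": [
    [[0,1,25],[0,0,0.2],0],
    [[0,1,50],[0,0,0.2],0],
    [[0,1,70],[0,0,0.2],0],
    [[0,1,85],[0,0,0.2],0],
    [[0,1,90],[0,0,0.2],0]
  ]
}}

```text
time_s: 15.4
ee_pos: [0.5564, 0.0176, -0.0053]
eef_rot: [-180.0, 0.1, 9.0]
contact_force: [-0.1, -0.4, 0.3]
width: 1.005
```

{"method": "drive_tool", "body": {
  "targets": [
    [[0,0,6],[0,0,0],0],
    [[0,0,12],[0,0,0],0],
    [[0,0,15],[0,0,0],0],
    [[0,0,15],[0,0,0],0]
  ]
}}

```text
time_s: 15.8
ee_pos: [0.5568, 0.0173, -0.0194]
eef_rot: [-180.0, 0.0, 8.9]
contact_force: [0.5, -0.7, 0.3]
width: 1.0
```

{"method": "drive_tool", "body": {
  "targets": [
    [[0,0,0],[0,0,0],0.3],
    [[0,0,0],[0,0,0],0.6],
    [[0,0,0],[0,0,0],0.6],
    [[0,0,0],[0,0,0],0.6],
    [[0,0,0],[0,0,0],0.6]
  ]
}}

```text
time_s: 16.3
ee_pos: [0.5569, 0.0173, -0.0193]
eef_rot: [-180.0, -0.0, 8.9]
contact_force: [-2.0, 0.0, -0.2]
width: 0.639
```

{"method": "drive_tool", "body": {
  "targets": [
    [[0,0,0],[0,0,0],0.8],
    [[0,0,0],[0,0,0],0.8],
    [[0,0,0],[0,0,0],0.8],
    [[0,0,0],[0,0,0],0.8],
    [[0,0,0],[0,0,0],0.8]
  ]
}}

```text
time_s: 16.8
ee_pos: [0.5568, 0.0173, -0.0193]
eef_rot: [-180.0, -0.0, 8.9]
contact_force: [-1.7, -0.1, 4.5]
width: 0.639
```

{"method": "drive_tool", "body": {
  "targets": [
    [[0,0,-15],[0,0,0],0.8],
    [[0,0,-50],[0,0,0],0.8],
    [[0,0,-90],[0,0,0],0.8],
    [[0,0,-125],[0,0,0],0.8],
    [[0,0,-145],[0,0,0],0.8]
  ]
}}

```text
time_s: 17.3
ee_pos: [0.5577, 0.0174, 0.1294]
eef_rot: [180.0, -0.2, 8.9]
contact_force: [0.2, -0.1, -2.0]
width: 0.638
```

{"method": "drive_tool", "body": {
  "targets": [
    [[0,0,0],[0,0,0],0.8]
  ]
}}

```text
time_s: 17.4
ee_pos: [0.5583, 0.0174, 0.1293]
eef_rot: [180.0, -0.3, 8.9]
contact_force: [1.1, -0.4, -1.6]
width: 0.634
```

```bash
python3 -c "
from h import *
held('mint')
goal(531+1.2,277.5-2.2,125,119.5)"
```

```text
scene 1295 rim z -64.1 tilt deg [ 0.27 -0.03] x [-62.3  67.5] y [-29.8  28.1] zmax -21.7 ((2.915393829345703, -1.209920883178711), (131.74905395507812, 58.88007354736328), 0.9338375926017761)
top 0
wrist 27347 rim z -60.6 tilt deg [0.27 0.02] x [-63.2  66.5] y [-29.4  30. ] zmax -18.6 ((0.97259521484375, -0.0070667266845703125), (61.10978698730469, 131.45333862304688), 89.96426391601562)
t 17.55 pos [556.2  17.2 125.1] rot [-1.8e+02  1.0e-01  8.9e+00] F [ 1.  -0.5 -2.2] w 0.636 j7 -91.0
shift [ 1.630e+01 -2.587e+02  1.000e-01] turn [-6.0000e-02  3.0000e-02 -1.1058e+02]
```

{"method": "drive_tool", "body": {
  "targets": [
    [[1,-13,0],[0,0,-5.5],0.8],
    [[2,-26,0],[0,0,-11],0.8],
    [[2,-39,0],[0,0,-16.6],0.8],
    [[3,-52,0],[0,0,-22.1],0.8],
    [[4,-65,0],[0,0,-27.6],0.8]
  ]
}}

```text
time_s: 18.05
ee_pos: [0.5498, 0.0825, 0.1243]
eef_rot: [-179.9, 0.1, 36.8]
contact_force: [-0.2, 0.2, -2.0]
width: 0.636
```

{"method": "drive_tool", "body": {
  "targets": [
    [[7,-11,0],[0,0,-5.5],0.8],
    [[14,-22,0],[0,0,-11],0.8],
    [[20,-33,0],[0,0,-16.6],0.8],
    [[27,-44,0],[0,0,-22.1],0.8],
    [[34,-55,0],[0,0,-27.6],0.8]
  ]
}}

```text
time_s: 18.55
ee_pos: [0.5444, 0.1469, 0.1243]
eef_rot: [-179.9, 0.1, 64.4]
contact_force: [0.4, 0.1, -2.8]
width: 0.637
```

{"method": "drive_tool", "body": {
  "targets": [
    [[11,-7,0],[0,0,-5.5],0.8],
    [[22,-13,0],[0,0,-11],0.8],
    [[34,-20,0],[0,0,-16.6],0.8],
    [[45,-27,0],[0,0,-22.1],0.8],
    [[56,-34,0],[0,0,-27.6],0.8]
  ]
}}

```text
time_s: 19.05
ee_pos: [0.5383, 0.2121, 0.1243]
eef_rot: [-179.9, 0.0, 92.0]
contact_force: [-0.5, -0.0, -1.2]
width: 0.638
```

```bash
python3 -c "
from h import *
inbase('lilac',80,110)
goal(532,275.8,120,119.5)"
```

```text
wrist lilac 6930 x [-15.4  99.2] y [-31.1  28.4] z [88.7 89.9 91.1] rect [41.8 -1.3] [121.6  60. ] 0.3
scene lilac 623 x [-22.1 103.9] y [-31.4  29.7] z [85.6 89.8 92. ] rect [41.5 -0.2] [ 63.1 129.9] 89.4
top lilac few 0
t 19.2 pos [538.4 212.  124.5] rot [-179.9   -0.    91.7] F [ 0.6  0.5 -1.6] w 0.638 j7 -36.2
shift [64.  -4.5  4.6] turn [ -0.12  -0.04 -27.82]
```

{"method": "drive_tool", "body": {
  "targets": [
    [[13,-1,0],[0,0,-5.5],0.8],
    [[26,-2,0],[0,0,-11],0.8],
    [[38,-3,0],[0,0,-16.6],0.8],
    [[51,-4,0],[0,0,-22.1],0.8],
    [[64,-4.5,0],[0,0,-27.7],0.8]
  ]
}}

```text
time_s: 19.7
ee_pos: [0.5327, 0.2748, 0.125]
eef_rot: [-179.9, 0.0, 119.4]
contact_force: [0.8, -0.3, -1.7]
width: 0.639
```

{"method": "drive_tool", "body": {
  "targets": [
    [[0,0,10],[0,0,0],0.8],
    [[0,0,25],[0,0,0],0.8],
    [[0,0,38],[0,0,0],0.8],
    [[0,0,43],[0,0,0],0.8],
    [[0,0,43],[0,0,0],0.8]
  ]
}}

```text
time_s: 20.2
ee_pos: [0.5323, 0.2749, 0.0814]
eef_rot: [-179.9, -0.0, 119.3]
contact_force: [0.5, -0.7, -1.2]
width: 0.64
```

```bash
python3 -c "
from h import *
goal(532,275.8,71,119.5)
inbase('mint',130,155)
inbase('lilac',80,93,['scene','wrist'])
goal(532,275.8,71,119.5)"
```

```text
t 20.2 pos [532.3 274.9  81.4] rot [-179.9   -0.   119.3] F [ 0.5 -0.7 -1.2] w 0.64 j7 -19.4
shift [ 1.   0.2 10.4] turn [-0.11 -0.01 -0.17]
wrist mint 17377 x [-66.2  63.3] y [-30.9  28.6] z [144.4 145.6 146.6] rect [-2.2 -0.6] [ 65.4 131.3] 89.9
scene mint 768 x [-65.9  62.4] y [-31.8  29.1] z [131.6 145.4 148.1] rect [-0.  -0.7] [ 63.5 134.2] 89.4
top mint few 8
scene lilac 114 x [ 58.4 104.9] y [-30.8  -3.6] z [84.8 89.6 92.1] rect [ 83.8 -23.3] [52.7 25.1] 24.2
wrist lilac 5573 x [ 62.9 103. ] y [-30.8  28.4] z [88.7 89.9 91. ] rect [83.2 -1.2] [40.8 59.9] 0.1
t 20.45 pos [533.  275.7  83.2] rot [180.    0.  119.4] F [-0.8 -0.4 -2.1] w 0.64 j7 -19.3
shift [ 0.6 -0.8 12.2] turn [ 0.04  0.   -0.1 ]
```

{"method": "drive_tool", "body": {
  "targets": [
    [[1,0,3],[0,0,0],0.8],
    [[1,0,6],[0,0,0],0.8],
    [[1,0,9],[0,0,0],0.8],
    [[1,0,10],[0,0,0],0.8],
    [[1,0,10],[0,0,0],0.8]
  ]
}}

```text
time_s: 20.95
ee_pos: [0.5321, 0.2765, 0.0724]
eef_rot: [-180.0, -0.0, 119.4]
contact_force: [-0.2, -0.6, -0.7]
width: 0.639
```

{"method": "drive_tool", "body": {
  "targets": [
    [[0,0,0.5],[0,0,0],0.8],
    [[0,0,1],[0,0,0],0.8],
    [[0,0,1],[0,0,0],0.8]
  ]
}}

```text
time_s: 21.25
ee_pos: [0.5322, 0.2765, 0.0717]
eef_rot: [-180.0, -0.0, 119.4]
contact_force: [-0.3, 0.8, -1.5]
width: 0.636
```

{"method": "drive_tool", "body": {
  "targets": [
    [[0,0,0.4],[0,0,0],0.8],
    [[0,0,0.8],[0,0,0],0.8],
    [[0,0,0.8],[0,0,0],0.8]
  ]
}}

```text
time_s: 21.55
ee_pos: [0.5322, 0.2765, 0.0708]
eef_rot: [-180.0, -0.0, 119.4]
contact_force: [-1.1, -1.0, -0.6]
width: 0.636
```

```bash
python3 -c "
from h import *
inbase('mint',128,155)
goal(532,275.8,71,119.5)"
```

```text
wrist mint 17027 x [-64.5  64.7] y [-31.5  28. ] z [133.8 134.9 135.9] rect [-0.9 -1.8] [131.5  62.6] 0.1
scene mint 578 x [-64.6  64. ] y [-32.1  28.1] z [129.2 134.7 136.9] rect [ 1.2 -5.9] [ 73.  132.3] 89.3
top mint few 0
t 21.7 pos [532.2 276.5  70.9] rot [-180.    -0.   119.4] F [-0.4  0.2 -0.9] w 0.639 j7 -19.9
shift [-0.5 -0.5 -0.1] turn [-0.   -0.01 -0.08]
```

{"method": "drive_tool", "body": {
  "targets": [
    [[0,0,0.4],[0,0,0],0.8],
    [[0,0,0.4],[0,0,0],0.8]
  ]
}}

```text
time_s: 21.9
ee_pos: [0.5323, 0.2765, 0.0708]
eef_rot: [180.0, 0.0, 119.4]
contact_force: [-2.3, -1.8, 4.8]
width: 0.639
```

{"method": "drive_tool", "body": {
  "targets": [
    [[0,0,0],[0,0,0],0.3],
    [[0,0,0],[0,0,0],0.2],
    [[0,0,0],[0,0,0],0],
    [[0,0,0],[0,0,0],0],
    [[0,0,0],[0,0,0],0]
  ]
}}

```text
time_s: 22.4
ee_pos: [0.5322, 0.2765, 0.0704]
eef_rot: [-180.0, -0.0, 119.4]
contact_force: [0.2, 0.4, -0.3]
width: 0.987
```

{"method": "drive_tool", "body": {
  "targets": [
    [[0,0,0],[0,0,0],0],
    [[0,0,0],[0,0,0],0],
    [[0,0,0],[0,0,0],0]
  ]
}}

```text
time_s: 22.7
ee_pos: [0.5322, 0.2765, 0.0705]
eef_rot: [-180.0, -0.0, 119.4]
contact_force: [-1.0, -0.9, 0.3]
width: 0.998
```

{"method": "drive_tool", "body": {
  "targets": [
    [[0,0,-20],[0,0,0],0],
    [[0,0,-50],[0,0,0],0],
    [[0,0,-80],[0,0,0],0],
    [[0,0,-105],[0,0,0],0],
    [[0,0,-110],[0,0,0],0]
  ]
}}

```text
time_s: 23.2
ee_pos: [0.5332, 0.2772, 0.1833]
eef_rot: [179.8, 0.0, 119.4]
contact_force: [-1.2, 1.2, 0.0]
width: 0.997
```

{"method": "drive_tool", "body": {
  "targets": [
    [[-35,0,0],[0,0,0],0],
    [[-70,0,0],[0,0,0],0],
    [[-105,0,0],[0,0,0],0],
    [[-140,0,0],[0,0,0],0],
    [[-170,0,0],[0,0,0],0]
  ]
}}

```text
time_s: 23.7
ee_pos: [0.6163, 0.1263, 0.1797]
eef_rot: [-179.9, 0.0, 119.4]
contact_force: [0.0, 0.1, 0.6]
width: 1.004
```

```bash
python3 -c "
from h import *
HUE['purple']=((125,90,15),(150,255,200))
inbase('mint',128,155)
inbase('lilac',80,100)
inbase('purple',38,52)
f=grab('top')
for o in find(f['img'],cloud(f),'purple'): print(o)
a=f['img'][130:230,100:240,::-1]
g=grab('scene')
b=g['img'][150:270,430:590,::-1]
cv2.imwrite('pics/end.png',np.hstack([cv2.resize(a,(400,300)),cv2.resize(b,(400,300))]))
goal(532,275.8,71,119.5)"
```

```text
wrist mint 3878 x [-65.2 -28.1] y [-31.4  28.1] z [133.5 134.9 136.1] rect [-46.6  -1.7] [60.1 37.8] 89.8
scene mint 786 x [-64.2  63.3] y [-31.4  29.9] z [129.8 134.5 137. ] rect [-0.5 -0.9] [131.3  62.7] 0.3
top mint 640 x [-48.2  64. ] y [-30.8  30.3] z [131.7 135.5 138.2] rect [ 7.3 -0.7] [ 62.8 114.3] 89.5
wrist lilac few 0
scene lilac 86 x [ 66.5 104.2] y [-31.1  -3.8] z [85.2 89.8 91.8] rect [ 89.8 -23.8] [45.8 20.6] 38.8
top lilac 207 x [ 33.2 102.9] y [-30.2  30.7] z [87.2 90.2 94. ] rect [67.6  0.3] [70.9 61.8] 0.8
wrist purple few 22
scene purple few 4
top purple few 25
{'px': array([335., 168.]), 'c': array([ 558.8, -145.1]), 'size': array([ 58.3, 130.8]), 'yaw': 168.6, 'z': array([47.9, 50.7, 53.8]), 'n': 672}
{'px': array([179., 191.]), 'c': array([494., 284.]), 'size': array([ 3.3, 76.1]), 'yaw': 119.1, 'z': array([32.4, 37.4, 43.3]), 'n': 50}
t 24.25 pos [615.5 129.  180.5] rot [180.   -0.  119.5] F [-0.7  0.   0.5] w 1.0 j7 0.5
shift [168.8  -0.5 109.5] turn [ 0.   -0.   -0.03]
```

View pics/end.png

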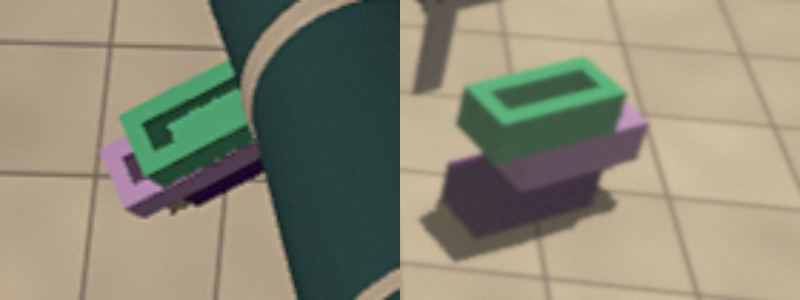

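The final view shows the zig-zag: mint on top (right crop 540,95), lilac sticking out towards the tab end (635,130), purple beneath (510,195). I'll check the base position, then hand in.

```bash
python3 -c "
from h import *
a=np.radians(BY);M=np.array([[np.cos(a),np.sin(a)],[-np.sin(a),np.cos(a)]])
W=cloud(grab('scene'))*1000; q=(W[...,:2]-BASE)@M.T
m=(W[...,2]>10)&(W[...,2]<40)&(np.abs(q).max(-1)<100)
print(np.percentile(q[m],[1,99],axis=0).round(1),m.sum())
s=sensors.observe();print(s['time_s'],s['qvel'].round(1))
order.finish_job()"
```

```text
[[-64.7 -32.8]
 [ 67.7  27.8]] 637
24.3 [ 0.1  0.   0.1 -0.  -0.  -0.   0.1]
the job is handed in; nothing more can be done
```

The zig-zag stack is built and handed in at 24.3 s. The lilac tray rests on the purple tray's rim, shifted about 38–39 mm towards the white tab. The mint tray lies on the lilac one, straight above the purple tray to within about 1 mm.

- **Level:** the rims measure about 90 mm (lilac) and 135 mm (mint), which fits two trays sitting flat on the 45 mm base.
- **Let go:** both trays are released, and the gripper is open and well clear of the stack.
- **Other objects:** the purple tray measured unmoved to within about 2 mm, and the flip-top container is where it was at the start.

**Disagreement found:** the reported tool height read about 31 mm lower than the real finger tips, which both the wrist and scene cameras confirmed. Because of this the first grasp closed just above the lilac tray's rim. The tray did not move, and I corrected for the offset from then on. The highest force I saw was about 15 N.

**Weaker checks:** the top camera was partly blocked by the arm at the end, so the final positions rest mainly on the scene camera. I viewed 9 pictures.

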